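Lock the buff hub on the polishing lathe spindle

TASK

Lock the felt buff's hub on the polishing lathe: turn its collar round the spindle until the square-headed set screw stands squarely over the flat milled along the spindle, then screw it in (clockwise) until it is snug on the flat, taking about 0.2 N m more torque than it took to turn freely, neither slack nor overtightened. Do not bear down with the screw on the round of the spindle, leave the things round about where they are, and let go at the end.

Things in the scene. Friction and masses are not known exactly. Their poses are not given: they have to be found in the camera images.
- lathe: small bench polishing lathe, fixed. Origin on the worktop straight below the middle of the collar; y runs along the level spindle towards the motor (white cylinder 84 mm across, 105 mm long, near face 72 mm from the origin along +y, top 117 mm high; 38 mm bearing nose from 60 mm on). Spindle axis 75 mm above the origin.
- spindle: steel spindle, 24 mm across, with one flat milled along it (dull dark strip 11 mm wide, 10.5 mm from the axis); locked, does not turn. Origin on its axis in the middle of the collar; y along the axis towards the motor, z is the outward normal of the flat, which lies between 0.3 rad from straight up (leaning away from the robot) and 0.1 rad (towards the robot).
- collar: buff hub that turns stiffly on the spindle (0.15 N m), stays where it is left and cannot slide along: aluminium collar 44 mm across, 24 mm wide, with a grey felt buff 60 mm across on the side away from the motor. Origin on the spindle axis in mid-collar; y along the axis to the motor, z out along the set screw, which starts leaning 0.4 to 0.65 rad towards the robot.
- screw: the set screw, radial in mid-collar, with a square steel head 20 x 20 x 20 mm. Origin: centre of the head's outer face, at the start about 60 mm from the spindle axis; z points outwards along the screw, x and y are square to the head's sides. Clockwise seen from outside drives it in, 5 mm per rad. It starts clear of the spindle and does not unwind by itself.
- stone_model: stone cast of a dental arch, 58 x 67 x 33 mm, loose, origin under its centre; to be left alone
- jar: screw-lid jar, 48 mm across, 58 mm high, loose, origin under its centre; to be left alone
- grey_polisher: small loose polishing wheel on a mandrel, 42 x 21 x 21 mm, origin under its centre; to be left alone
- screw_hole (a point): where the screw enters the collar, 23 mm from the axis. The screw has a sprung nylon nose, worn by an unknown amount: it meets the flat after 0.36 to 1.2 rad of turning. Until then turning takes a steady 0.28 N m (less when read at a standstill); from there the nose presses about 95 N more per rad and the torque rises 0.005 N m per N (snug: 40 N, 0.2 N m above free turning).

How it is judged:
On the way, in this order (a step that is already met when the one before it is completed fails the run):
1. the set screw faces the spindle's flat (within 8 degrees) (angle between the z axis of screw and the z axis of spindle, either way round below 0.14 rad), for 0.3 s.
2. the set screw presses on the flat with 28 to 55 N while facing it (angle between the z axis of screw and the z axis of spindle, either way round below 0.14 rad and contact force between screw and spindle between 28 and 55 N), for 0.3 s.
At the end, for the whole second after the job is handed in: the set screw faces the spindle's flat within 0.14 rad (8 degrees), its nose presses on it with 28 to 55 N, and the collar is at rest (all of step 2 and angular speed of collar below 0.05 rad/s); the robot touches nothing.
It fails at once if the set screw bears on the round of the spindle (more than 8 N while over 0.3 rad off the flat's normal) (contact force between screw and spindle above 8 N and angle between the z axis of screw and the z axis of spindle, either way round above 0.3 rad).
It fails at once if the set screw is overtightened (more than 65 N on the spindle) (contact force between screw and spindle above 65 N).
It fails at once if the stone cast, the jar or the loose polishing wheel is moved more than 30 mm (distance of any of stone_model, jar, grey_polisher from where it was at the start of the episode above 0.03 m).
It also fails if it takes over 56 s, if anything falls off the work surface, if the arm or the gripper's body presses on something with over 40 N, if the wrist force passes 120 N, or if a joint passes its speed limit or range.

ROBOT

A 7-joint arm with a two-finger parallel gripper is mounted at the origin on a cart in front of the work surface, level with it; the furniture and walls round the work are solid. World frame = base frame: x ahead of the robot, y to its left, z up, the work surface at z = 0. Lengths are in m, angles in rad, forces in N, time in s.
With the tool pointing down it reaches from about 0.4 to 0.85 m from the base axis. Payload 4.5 kg.
Tool frame: the origin (TCP) lies midway between the tips of the shut fingers; the grasp point (between the pads) lies behind it (r.grip_point_offset is the z of the grasp point in the tool frame, in m); z points along the fingers, y is the line along which they close (so a half turn about z gives the same grasp; the last joint's range is limited). The gripper opens to 88 mm and grips with 3 to 60 N. Pads are 18 mm wide; open, the fingers measure 123 mm over their backs; the gripper's body (75 mm by 187 mm) begins 45 mm behind the grasp point.
Start: joints at [0.034, 0.689, -0.195, 1.565, 0.157, 0.902, -0.215], TCP at [0.625, 0, 0.239] pointing down, gripper open.
Joint ranges: [-3.01, 3.01], [-0.46, 2.08], [-1.47, 1.51], [0.13, 2.56], [-1, 4.14], [0.04, 2.09], [-2.66, 2.66]. Speed limits (rad/s): [2.57, 2.57, 3.14, 3.14, 3.14, 3.14, 3.14].

INTERFACE

Orientations are given as a unit quaternion [x, y, z, w].
In Python, from plant import r, optics, workorder gives the robot as it stands.
- The arm moves only by the shell command python3 -m creep 'ROWS' [FORCE]. ROWS is JSON, a list of rows, each an object of numbers: "grip": the gripper command: -1 is shut, 1 is fully open, values between are in proportion; "tx", "ty", "tz": the shift along the tool's x, y, z in cm; "spin": the turn about the tool's z in degrees. In form: [{"grip": .., "tx": .., "ty": .., "tz": .., "spin": ..}, ...]. A call has 1 to 8 rows; each row shifts and turns the commanded pose from where the row before left it, along the tool's axes as they then stand; what a row does not reach is not made up. A row lasts 1/12 s, in which the tool goes at most 41.7 mm and 7.16 degrees, less where a joint would pass 70% of its speed; a pose out of reach is approached as far as the arm can. A call with a gripper value outside its range is refused whole. The fingers move at their own pace and stop on an object; FORCE is the grip in N (left out, the last holds). Time passes only in rows, so rows that do not move let the fingers close. It gives the time, the measured TCP pose, the force, the opening and the grip force at its end, in the units of the state.
- r.get_state(): the state, without advancing time (a new reading comes with each control period).
- optics.snapshot(name): name is "side" or "top" or "wrist"; returns (picture, depth): 420x560x3 uint8, red, green, blue; 420x560 float32, m along the optical axis (not along the pixel's ray), 0 where there is no reading.
- optics.get_calibration(name): a dict with "fx", "fy", "cx", "cy" (pixels), "extrinsics" (4x4, takes a point from world to camera coordinates). Camera axes: x right, y down, z forward; pixel columns grow to the right and rows downward; lengths in m; the calibration is good to about 2 mm. A picture is of the moment at which its call begins: read the wrist's pose just before it. get_calibration takes no time and is no camera call; for the wrist camera it gives the pose at the moment of the call.
- workorder.finish_job(): hands the job in; it is judged then, once.
The state is a dict: "clock": time; "q": joint angles; "qd": joint speeds; "joint_torque": joint torques, N m; "tool_pos": TCP position; "eef_rot": TCP orientation; "contact_force": force on the tool from outside, world axes, zero at the start; "moment": the same for the moment, N m; "opening": opening from 0.0 (shut) to 1.0 (fully open); "finger_force": force on a finger pad.
Only numpy, scipy, OpenCV 4.12 (cv2) and the standard library are available. Lean on these libraries where they do the work, as an engineer would, in place of code of your own. Each camera call takes 0.05 s, during which the arm holds its last target. There are 200 camera calls.

## Working session

There is one attempt and no reset: what is moved stays moved. The work goes in short steps, Python scripts to look and compute and a shell command to move; the robot and the scene stay as the last step left them, time stands still between calls to the robot, and variables do not carry over. Pictures are saved under pics/ and viewed, at most 10 in all, crops included, and the job is handed in when it is done.

```bash
mkdir -p pics; ls
cat > h.py <<'E'
import numpy as np, cv2
from plant import r, optics, workorder
def snap(n,save=None):
    c=optics.get_calibration(n); p,d=optics.snapshot(n)
    if save: cv2.imwrite('pics/'+save+'.png',p[:,:,::-1]); np.save('pics/'+save+'.npy',d)
    return p,d,c
def cloud(d,c):
    v,u=np.indices(d.shape); E=np.array(c['extrinsics'])
    P=np.stack([(u-c['cx'])/c['fx']*d,(v-c['cy'])/c['fy']*d,d],-1)
    W=(P-E[:3,3])@E[:3,:3]; W[d==0]=np.nan
    return W
E
python3 - <<'E'
from h import *
print(r.get_state(), r.grip_point_offset)
for n in('side','top','wrist'):
    p,d,c=snap(n,n+'0'); E=np.array(c['extrinsics']); print(n,c['fx'],(-E[:3,:3].T@E[:3,3]).round(3),E[2,:3].round(2)); np.save('pics/W_'+n,cloud(d,c))
a=[cv2.imread(f'pics/{n}0.png') for n in('side','top','wrist')]
E
```

```text
pics
{'clock': 0.0, 'q': array([ 0.03379667,  0.68995679, -0.19449939,  1.56633681,  0.15728841,
        0.90251791, -0.21507396]), 'qd': array([ 1.62129960e-03,  1.80963643e-04, -8.94085405e-05, -4.30023438e-04,
        1.15787911e-03, -7.55365730e-04, -5.25432602e-04]), 'joint_torque': array([ 3.38560185e-04, -5.27571630e+01, -1.26686912e+00, -1.53434461e+01,
       -5.26333472e-02,  6.56995355e-03,  1.65937727e-04]), 'tool_pos': array([ 6.24365617e-01, -5.43044269e-05,  2.37928565e-01]), 'eef_rot': array([ 7.07073098e-01,  7.07139871e-01, -6.93906778e-04, -5.95970571e-04]), 'contact_force': array([-0.49615122,  0.27081252,  0.40233172]), 'moment': array([ 0.00876462, -0.02973961, -0.0198302 ]), 'finger_force': 0.0, 'opening': 0.9969117105603647} -0.0187
side 395.0388543061056 [ 0.22  -0.414  0.634] [ 0.37  0.69 -0.62]
top 443.40067897209593 [0.349 0.174 0.946] [ 0.2  -0.   -0.98]
wrist 363.38227999789945 [0.625 0.066 0.384] [-0.   -0.26 -0.97]
```

View pics/side0.png

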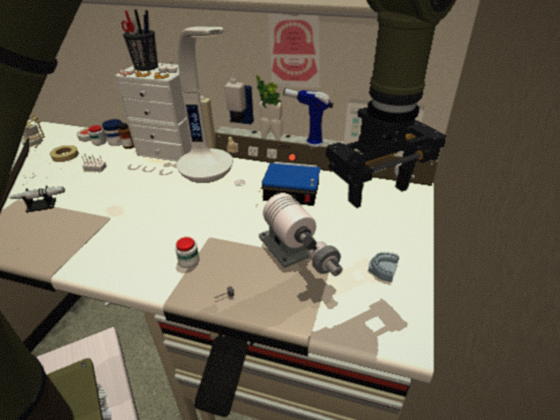

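View pics/top0.png

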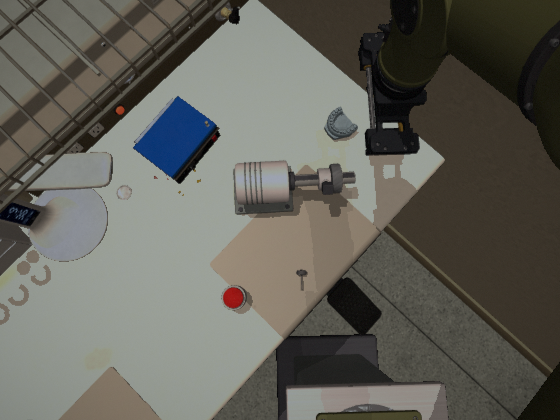

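View pics/wrist0.png

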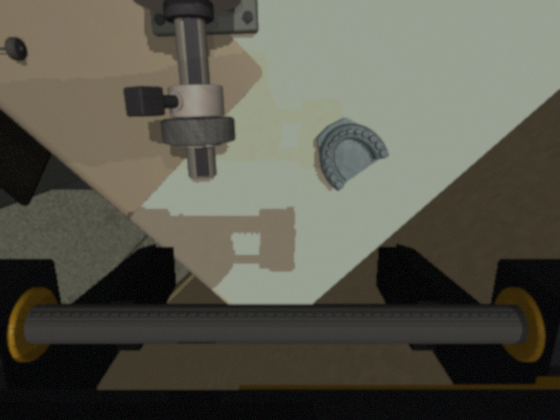

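The wrist picture shows the dark square head at (145,101), the collar at (195,100), the felt buff at (198,130), the spindle from (190,20) to (203,175), with its dark flat strip at about (190,50), and the cast at (350,155). The jar is at top-view (233,297) and the polisher at top-view (301,272).

Run:
```python
from h import *
W=np.load('pics/W_wrist.npy')
for n,u,v in[('head',145,101),('headL',128,101),('headR',160,101),('headT',145,90),('headB',145,112),('collar',195,100),('buff',198,130),('sp',190,50),('sp2',203,160),('cast',350,155),('nose',188,10)]: print(n,W[v,u].round(4))
T=np.load('pics/W_top.npy')
for n,u,v in[('jar',233,297),('pol',301,272),('motor',262,180),('collar',325,178),('buff',336,178)]: print(n,T[v,u].round(4))
img=cv2.imread('pics/wrist0.png')
# spindle profile rows
for v in (45,55,65,160,168):
    print(v,[(u,int(img[v,u].mean()),*(W[v,u]*1000).round(0)) for u in range(172,222,3)])
cv2.imwrite('pics/crop.png',cv2.resize(img[0:190,100:260],None,fx=3.1,fy=3.1,interpolation=cv2.INTER_CUBIC))
```

```text
head [0.5358 0.0697 0.1274]
headL [0.5227 0.0698 0.1234]
headR [0.5428 0.0698 0.1169]
headT [0.5364 0.0769 0.1269]
headB [0.5359 0.0625 0.1294]
collar [0.5631 0.0709 0.0959]
buff [0.5658 0.0489 0.1036]
sp [0.5594 0.1076 0.0863]
sp2 [0.5647 0.0235 0.0854]
cast [0.7005 0.0183 0.013 ]
nose [0.5612 0.1335 0.0936]
jar [0.3305 0.2577 0.0571]
pol [0.376  0.1211 0.0223]
motor [0.5499 0.1948 0.1151]
collar [0.5551 0.071  0.0964]
buff [0.553  0.0503 0.1026]
45 [(172, 80, np.float64(523.0), np.float64(124.0), np.float64(1.0)), (175, 76, np.float64(526.0), np.float64(124.0), np.float64(1.0)), (178, 83, np.float64(550.0), np.float64(112.0), np.float64(83.0)), (181, 98, np.float64(553.0), np.float64(111.0), np.float64(87.0)), (184, 112, np.float64(555.0), np.float64(111.0), np.float64(86.0)), (187, 65, np.float64(558.0), np.float64(111.0), np.float64(87.0)), (190, 64, np.float64(559.0), np.float64(111.0), np.float64(86.0)), (193, 63, np.float64(562.0), np.float64(111.0), np.float64(86.0)), (196, 64, np.float64(564.0), np.float64(111.0), np.float64(86.0)), (199, 85, np.float64(566.0), np.float64(11
[... 4310 characters left out ...]
.0), np.float64(17.0), np.float64(85.0)), (193, 95, np.float64(556.0), np.float64(17.0), np.float64(87.0)), (196, 70, np.float64(559.0), np.float64(17.0), np.float64(86.0)), (199, 49, np.float64(561.0), np.float64(17.0), np.float64(85.0)), (202, 49, np.float64(564.0), np.float64(17.0), np.float64(86.0)), (205, 51, np.float64(566.0), np.float64(17.0), np.float64(86.0)), (208, 64, np.float64(568.0), np.float64(17.0), np.float64(84.0)), (211, 84, np.float64(571.0), np.float64(16.0), np.float64(83.0)), (214, 66, np.float64(572.0), np.float64(16.0), np.float64(79.0)), (217, 140, np.float64(562.0), np.float64(3.0), np.float64(-0.0)), (220, 152, np.float64(565.0), np.float64(3.0), np.float64(1.0))]
```

View pics/crop.png

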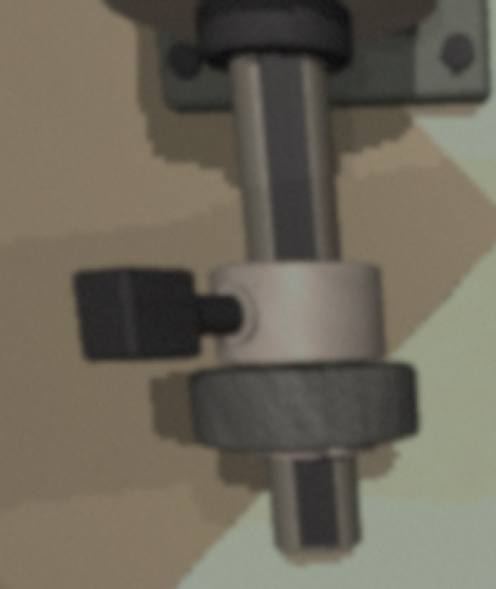

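The crop shows the dark flat strip near the middle of the spindle, slightly right of its centreline. The head leans left (towards the robot) with its sides nearly parallel to the spindle. I'll fit both from depth.

```bash
cat > fit.py <<'E'
from h import *
from scipy.optimize import least_squares
def spindle(img,W):
    """fit axis x=a+b*(y-.07), z=h (r=12) on round part; flat angle from dark strip edges"""
    m=(W[...,2]>.07)&(W[...,2]<.092)&(abs(W[...,0]-.562)<.016)&(((W[...,1]>.090)&(W[...,1]<.122))|((W[...,1]>.014)&(W[...,1]<.034)))
    P=W[m]; g=img[m].mean(1)
    def f(p): 
        return np.hypot((P[:,0]-p[0]-p[1]*(P[:,1]-.07))/np.hypot(1,p[1]),P[:,2]-p[2])-.0118
    s=least_squares(f,[.562,-.03,.075],loss='soft_l1',f_scale=.001); 
    return s.x,P,g
if __name__=='__main__':
    img=cv2.imread('pics/wrist0.png').astype(float); W=np.load('pics/W_wrist.npy')
    p,P,g=spindle(img,W); print('axis',p.round(4),len(P))
    # per row: strip edges vs. silhouette
    for v in list(range(40,72,4))+list(range(155,172,4)):
        x=W[v,170:225]; ok=(x[:,2]>.07)&(x[:,2]<.1); u=np.where(ok)[0]+170
        row=cv2.GaussianBlur(img,(3,3),0)[v].mean(1); d=np.gradient(row)
        a=u[0]+3+np.argmin(d[u[0]+3:u[0]+14]); b=a+5+np.argmax(d[a+5:u[-1]-1])
        off=[(W[v,k,0]-p[0]-p[1]*(W[v,k,1]-.07)) for k in(a,b)]
        print(v,u[0],u[-1],a,b,np.round(np.array(off)*1000,1),'angle',round(np.arcsin(np.mean(off)/.0105),3))
    # head points
    m=(W[...,2]>.095)&(abs(W[...,1]-.07)<.016)&(W[...,0]<.55)
    H=W[m]; print('head n',len(H),H.min(0),H.max(0))
    def f(q):  # lean (to robot), yaw, y0, rad
        l,yw,y0,rad=q
        z=np.array([-np.sin(l),0,np.cos(l)]); x=np.array([np.cos(l),0,np.sin(l)]); y=np.array([0,1,0])
        c=np.array([p[0]+p[1]*(y0-.07),y0,p[2]])
        Q=H-c; a,b,h=Q@x,Q@y,Q@z-(rad-.01)
        A=np.cos(yw)*a+np.sin(yw)*b; B=-np.sin(yw)*a+np.cos(yw)*b
        return np.maximum.reduce([abs(A),abs(B),abs(h)])-.01
    best=min((least_squares(f,[l,yw,.07,.06],loss='soft_l1',f_scale=.0007) for l in(.35,.5,.65) for yw in(-.5,-.2,0,.2,.5)),key=lambda s:s.cost)
    print('lean,yaw,y0,rad',best.x.round(4),np.sqrt(np.mean(best.fun**2)))
E
python3 fit.py
```

```text
axis [ 0.5594 -0.0292  0.0752] 2069
40 176 206 185 198 [-1.8  7.6] angle 0.277
44 176 206 185 198 [-2.2  7.4] angle 0.25
48 176 206 185 199 [-2.2  7.8] angle 0.27
52 177 207 186 199 [-2.3  7.4] angle 0.241
56 177 207 186 199 [-2.2  7.3] angle 0.246
60 177 207 186 200 [-2.4  8. ] angle 0.272
64 178 208 187 200 [-1.8  7.7] angle 0.285
68 178 208 187 200 [-2.1  7.1] angle 0.239
155 186 214 195 207 [-1.9  7.3] angle 0.261
159 187 215 195 208 [-2.2  8. ] angle 0.281
163 187 215 195 208 [-2.5  7.6] angle 0.247
167 188 215 196 208 [-1.8  7.3] angle 0.265
171 188 215 196 209 [-2.4  8. ] angle 0.271
head n 1428 [0.51841265 0.05402636 0.09502845] [0.54998729 0.08035962 0.13131169]
lean,yaw,y0,rad [0.5928 0.0247 0.0696 0.0594] 0.004850577241519327
```

```bash
python3 -m creep '[{"grip":1,"spin":7},{"grip":1,"spin":7},{"grip":1,"spin":7},{"grip":1,"spin":7},{"grip":1,"spin":7},{"grip":1,"spin":7},{"grip":1,"spin":7},{"grip":1,"spin":7}]' 30; python3 -m creep '[{"grip":1,"spin":7},{"grip":1,"spin":7},{"grip":1,"spin":7},{"grip":1,"spin":7},{"grip":1,"spin":6},{"grip":0.2,"tx":-3.2,"ty":-2.3},{"grip":0.2,"tx":-3.2,"ty":-2.3},{"grip":0.2,"tx":-3.2,"ty":-2.4}]'
python3 - <<'E'
from h import *
s=r.get_state(); print(s['clock'],s['q'].round(2),s['tool_pos'].round(4),s['eef_rot'].round(3),s['opening'],s['contact_force'].round(1),s['moment'].round(3))
E
```

```text
0.15 [ 0.03  0.69 -0.19  1.57  0.16  0.9  -0.22] [ 0.6245 -0.      0.2381] [ 0.707  0.707 -0.001 -0.   ] 0.9986977985106349 [1.5 0.5 0. ] [ 0.007  0.014 -0.009]$[0]: bad value
$[0]: bad value
```

```bash
python3 -m creep '[{"grip":1,"tx":0,"ty":0,"tz":0,"spin":7}]' 30; echo; python3 -m creep '[{"grip":0.9,"spin":7}]'; echo; python3 -m creep '[{"grip":0.9,"tx":0,"ty":0,"tz":0,"spin":7}]' 30
```

```text
clock: 0.23
tool_pos: [0.6246, -0.0002, 0.2382]
eef_rot: [0.749, 0.662, -0.0, -0.001]
contact_force: [-0.1, 0.1, -0.2]
opening: 1.001
finger_force: 0.0


clock: 0.32
tool_pos: [0.6247, -0.0001, 0.2383]
eef_rot: [0.79, 0.613, -0.0, -0.0]
contact_force: [-0.8, 0.3, 1.2]
opening: 0.958
finger_force: 0.0$[0]: bad value
```

All fields are required in each row.

```bash
python3 -m creep '[{"grip":0.9,"tx":0,"ty":0,"tz":0,"spin":7},{"grip":0.9,"tx":0,"ty":0,"tz":0,"spin":7},{"grip":0.9,"tx":0,"ty":0,"tz":0,"spin":7},{"grip":0.9,"tx":0,"ty":0,"tz":0,"spin":7},{"grip":0.9,"tx":0,"ty":0,"tz":0,"spin":7},{"grip":0.9,"tx":0,"ty":0,"tz":0,"spin":7},{"grip":0.9,"tx":0,"ty":0,"tz":0,"spin":7},{"grip":0.9,"tx":0,"ty":0,"tz":0,"spin":7}]' 30;  python3 -m creep '[{"grip":0.9,"tx":0,"ty":0,"tz":0,"spin":7},{"grip":0.9,"tx":0,"ty":0,"tz":0,"spin":7},{"grip":0.9,"tx":0,"ty":0,"tz":0,"spin":6},{"grip":0.2,"tx":-3.2,"ty":-2.3,"tz":0,"spin":0},{"grip":0.2,"tx":-3.2,"ty":-2.3,"tz":0,"spin":0},{"grip":0.2,"tx":-3.2,"ty":-2.4,"tz":0,"spin":0},{"grip":0.2,"tx":0,"ty":0,"tz":0,"spin":0}]'
python3 - <<'E'
from h import *
s=r.get_state(); print(s['clock'],s['q'].round(2),s['tool_pos'].round(4),s['eef_rot'].round(3),s['opening'],s['contact_force'].round(1),s['moment'].round(3))
p,d,c=snap('wrist','w1'); W=cloud(d,c); np.save('pics/W_w1',W)
E
```

```text
clock: 0.98
tool_pos: [0.6248, 0.0001, 0.2384]
eef_rot: [0.985, 0.171, -0.0, -0.0]
contact_force: [0.3, 0.6, -0.2]
opening: 0.955
finger_force: 0.0
clock: 1.57
tool_pos: [0.521, 0.0758, 0.2375]
eef_rot: [1.0, 0.004, -0.005, -0.002]
contact_force: [-1.0, 0.3, -0.7]
opening: 0.672
finger_force: 0.0
1.5667 [-0.39  0.58  0.27  1.87 -0.23  0.73 -1.56] [0.521  0.0758 0.2375] [ 1.     0.004 -0.005 -0.002] 0.671966273818698 [-1.   0.3 -0.7] [0.077 0.146 0.028]
```

View pics/w1.png

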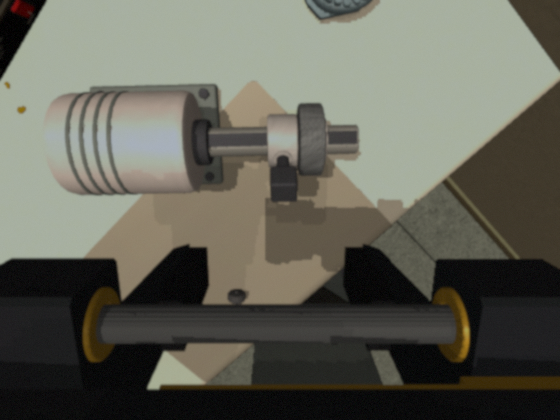

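The picture shows the head at (284,185), the collar at (283,140), the buff at (312,138) and the spindle tip at (343,138). The gripper is clear of everything. I'll refit the spindle and head from this second view.

Run:
```python
from h import *
from fit import spindle
from scipy.optimize import least_squares
s=r.get_state(); print(s['tool_pos'].round(4),s['eef_rot'].round(4))
img=cv2.imread('pics/w1.png').astype(float); W=np.load('pics/W_w1.npy')
p,P,g=spindle(img,W); print(p,len(P))
b=cv2.GaussianBlur(img,(3,3),0).mean(2)
for u in list(range(222,262,6))+[334,340,346]:
    ok=np.where((W[115:165,u,2]>.065)&(W[115:165,u,2]<.1))[0]+115
    d=np.gradient(b[:,u]); lo,hi=ok[0],ok[-1]
    off=lambda v:1000*(W[v,u,0]-p[0]-p[1]*(W[v,u,1]-.07))
    print(u,lo,hi,[(v,int(b[v,u]),round(off(v),1)) for v in range(lo,hi+1,2)])
# flat normal by plane fit on dark points
for nm in('wrist0','w1'):
    im=cv2.imread(f'pics/{nm}.png').astype(float).mean(2); X=np.load('pics/W_%s.npy'%('wrist' if nm=='wrist0' else nm))
    o=X[...,0]-p[0]-p[1]*(X[...,1]-.07)
    m=(X[...,1]>.09)&(X[...,1]<.122)&(o>-.0005)&(o<.006)&(X[...,2]>.07)&(X[...,2]<.095)
    k=np.polyfit(o[m],X[...,2][m],1); print(nm,m.sum(),'slope',k[0],'lean',-np.arctan(k[0]),'dist',k[1]-p[2])
H=W[(W[...,2]>.095)&(abs(W[...,1]-.07)<.016)&(W[...,0]<.545)]
def f(q):
    l,yw,y0,rad=q
    z=np.array([-np.sin(l),0,np.cos(l)]); x=np.array([np.cos(l),0,np.sin(l)])
    Q=H-np.array([p[0],y0,p[2]]); a,bb,h=Q@x,Q[:,1],Q@z-(rad-.01)
    A=np.cos(yw)*a+np.sin(yw)*bb; B=-np.sin(yw)*a+np.cos(yw)*bb
    return np.maximum.reduce([abs(A),abs(B),abs(h)])-.01
best=min((least_squares(f,[l,yw,.07,.06],loss='soft_l1',f_scale=.0007) for l in(.4,.6) for yw in(-.4,0,.4)),key=lambda s:s.cost)
print(best.x.round(3),np.median(abs(best.fun)))
```

```text
[0.5251 0.0734 0.2382] [ 1.0e+00  2.9e-03 -2.4e-03 -9.0e-04]
[ 0.55931437 -0.0292164   0.07525538] 1839
222 128 156 [(128, 79, np.float64(11.7)), (130, 91, np.float64(10.3)), (132, 101, np.float64(8.9)), (134, 82, np.float64(7.4)), (136, 71, np.float64(5.8)), (138, 69, np.float64(4.3)), (140, 69, np.float64(2.6)), (142, 70, np.float64(1.2)), (144, 71, np.float64(-0.5)), (146, 98, np.float64(-2.0)), (148, 121, np.float64(-3.7)), (150, 107, np.float64(-5.2)), (152, 95, np.float64(-7.0)), (154, 80, np.float64(-9.1)), (156, 70, np.float64(-11.3))]
228 128 156 [(128, 80, np.float64(11.6)), (130, 93, np.float64(10.1)), (132, 101, np.float64(8.8)), (134, 81, np.float64(7.3)), (136, 71, np.float64(5.8)), (138, 70, np.float64(4.0)), (140, 69, np.float64(2.5)), (142, 69, np.float64(1.1)), (144, 72, np.float64(-0.7)), (146, 100, np.float64(-1.9)), (148, 120, np.float64(-3.7)), (150, 106, np.float64(-5.6)), (152, 94, np.float64(-7.2)), (154, 80, np.float64(-9.0)), (156, 78, np.float64(-11.3))]
234 128 156 [(128, 87, np.float64(11.5)), (130, 94, np.float64(10.1)), (132, 99, np.float64(8.7)), (134
[... 2987 characters left out ...]
, (153, 91, np.float64(-10.5))]
346 125 153 [(125, 109, np.float64(11.9)), (127, 93, np.float64(10.5)), (129, 103, np.float64(9.1)), (131, 79, np.float64(7.6)), (133, 62, np.float64(6.1)), (135, 62, np.float64(4.5)), (137, 61, np.float64(2.9)), (139, 61, np.float64(1.4)), (141, 62, np.float64(-0.1)), (143, 83, np.float64(-1.7)), (145, 111, np.float64(-3.3)), (147, 108, np.float64(-5.0)), (149, 98, np.float64(-6.7)), (151, 85, np.float64(-8.6)), (153, 90, np.float64(-10.7))]
wrist0 401 slope -0.2365673041075789 lean 0.23229672061421655 dist 0.011266937950738604
w1 317 slope -0.24139716725047683 lean 0.236865634650834 dist 0.011391762807841516
[ 0.105 -0.011  0.07   0.254] 0.004999760653665428
```

```bash
python3 -m creep '[{"grip":0.0,"tx":0,"ty":0,"tz":3.4,"spin":0},{"grip":0.0,"tx":0,"ty":0,"tz":3.4,"spin":0},{"grip":0.0,"tx":0,"ty":0,"tz":3.4,"spin":0},{"grip":0.0,"tx":0,"ty":0,"tz":2,"spin":0},{"grip":0.0,"tx":0,"ty":0,"tz":1.3,"spin":0},{"grip":0.0,"tx":0,"ty":0,"tz":0,"spin":0},{"grip":0.0,"tx":0,"ty":0,"tz":0,"spin":0}]' 20;  python3 -m creep '[{"grip":-1,"tx":0,"ty":0,"tz":0,"spin":0},{"grip":-1,"tx":0,"ty":0,"tz":0,"spin":0},{"grip":-1,"tx":0,"ty":0,"tz":0,"spin":0},{"grip":-1,"tx":0,"ty":0,"tz":0,"spin":0},{"grip":-1,"tx":0,"ty":0,"tz":0,"spin":0},{"grip":-1,"tx":0,"ty":0,"tz":0,"spin":0}]'
```

```text
clock: 2.2
tool_pos: [0.5297, 0.0692, 0.1033]
eef_rot: [1.0, -0.001, -0.0, 0.0]
contact_force: [-0.4, -0.3, 0.3]
opening: 0.501
finger_force: 0.0
clock: 2.7
tool_pos: [0.5297, 0.0706, 0.1045]
eef_rot: [1.0, 0.0, 0.001, -0.0]
contact_force: [-0.8, 0.6, 5.6]
opening: 0.226
finger_force: 20.0
```

```bash
python3 -m creep '[{"grip":-1,"tx":0.3,"ty":0,"tz":-0.2,"spin":0},{"grip":-1,"tx":0.39,"ty":0,"tz":-0.2,"spin":0},{"grip":-1,"tx":0.79,"ty":0,"tz":-0.31,"spin":0},{"grip":-1,"tx":0.81,"ty":0,"tz":-0.19,"spin":0},{"grip":-1,"tx":0.84,"ty":0,"tz":-0.06,"spin":0},{"grip":-1,"tx":0.67,"ty":0,"tz":0.04,"spin":0},{"grip":-1,"tx":0.72,"ty":0,"tz":0.13,"spin":0},{"grip":-1,"tx":0,"ty":0,"tz":0,"spin":0}]'; python3 -m creep '[{"grip":-1,"tx":0,"ty":0,"tz":0,"spin":0},{"grip":-1,"tx":0,"ty":0,"tz":0,"spin":0},{"grip":-1,"tx":0,"ty":0,"tz":0,"spin":0}]'
python3 - <<'E'
from h import *
s=r.get_state(); print(s['clock'],s['tool_pos'].round(4),s['eef_rot'].round(3),s['opening'],s['contact_force'].round(1),s['moment'].round(3))
p,d,c=snap('wrist','w2'); W=cloud(d,c); np.save('pics/W_w2',W)
p,d,c=snap('side','s2'); np.save('pics/W_s2',cloud(d,c))
a=cv2.imread('pics/w2.png')[60:240,180:400]; b=cv2.imread('pics/s2.png')[180:290,240:400]
cv2.imwrite('pics/v2.png',np.hstack([cv2.resize(a,(390,340)),cv2.resize(b,(400,340))]))
E
```

```text
clock: 3.37
tool_pos: [0.5722, 0.0717, 0.1111]
eef_rot: [1.0, 0.001, -0.003, -0.001]
contact_force: [-3.5, 4.3, 1.9]
opening: 0.227
finger_force: 20.0
clock: 3.62
tool_pos: [0.5722, 0.0717, 0.1111]
eef_rot: [1.0, 0.001, -0.002, -0.001]
contact_force: [-3.4, 4.3, -0.5]
opening: 0.222
finger_force: 20.0
3.6167 [0.5722 0.0717 0.1111] [ 1.     0.001 -0.002 -0.001] 0.22188534285485229 [-3.4  4.3 -0.5] [0.802 1.095 0.19 ]
```

View pics/v2.png

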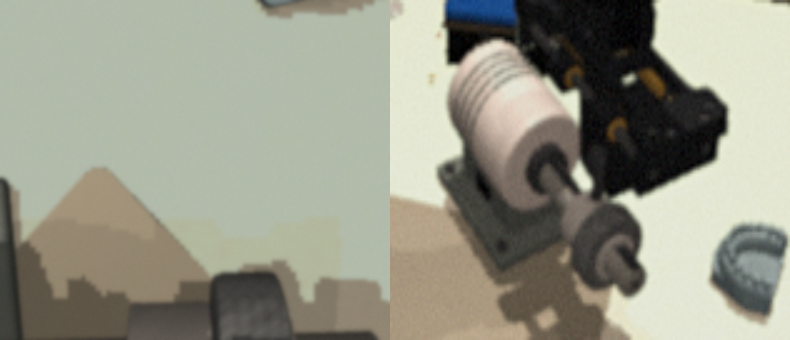

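The gripper holds the head near the flat's angle, 0.23 rad by the tool position, so I'll start turning and read the moment after each row.

```bash
cat > st.py <<'E'
from h import *
from scipy.spatial.transform import Rotation as R
s=r.get_state(); x=R.from_quat(s['eef_rot']).as_matrix()[:,0]
print(round(s['clock'],2),'yawCW',round(-np.degrees(np.arctan2(x[1],x[0])),1),'pos',(s['tool_pos']*1000).round(1),'F',s['contact_force'].round(1),'M',s['moment'].round(3),'q7',s['q'][6].round(2),'tau7',s['joint_torque'][6].round(3),'ff',s['finger_force'].round(0),'op',round(s['opening'],3))
E
python3 st.py
python3 -m creep '[{"grip":-1,"tx":0,"ty":0,"tz":0,"spin":0},{"grip":-1,"tx":0,"ty":0,"tz":0,"spin":0}]' 45 >/dev/null; python3 st.py
python3 -m creep '[{"grip":-1,"tx":0,"ty":0,"tz":0.03,"spin":3.5}]' >/dev/null; python3 st.py
python3 -m creep '[{"grip":-1,"tx":0,"ty":0,"tz":0.03,"spin":3.5}]' >/dev/null; python3 st.py
python3 -m creep '[{"grip":-1,"tx":0,"ty":0,"tz":0.03,"spin":3.5}]' >/dev/null; python3 st.py
python3 -m creep '[{"grip":-1,"tx":0,"ty":0,"tz":0.03,"spin":3.5}]' >/dev/null; python3 st.py
python3 -m creep '[{"grip":-1,"tx":0,"ty":0,"tz":0.03,"spin":3.5}]' >/dev/null; python3 st.py
python3 -m creep '[{"grip":-1,"tx":0,"ty":0,"tz":0,"spin":0},{"grip":-1,"tx":0,"ty":0,"tz":0,"spin":0}]' >/dev/null; python3 st.py
```

```text
Traceback (most recent call last):
  File "st.py", line 4, in <module>
    print(round(s['clock'],2),'yawCW',round(-np.degrees(np.arctan2(x[1],x[0])),1),'pos',(s['tool_pos']*1000).round(1),'F',s['contact_force'].round(1),'M',s['moment'].round(3),'q7',s['q'][6].round(2),'tau7',s['joint_torque'][6].round(3),'ff',s['finger_force'].round(0),'op',round(s['opening'],3))
                                                                                                                                                                                                                                                 ^^^^^^^^^^^^^^^^^^^^^^^
AttributeError: 'float' object has no attribute 'round'
Traceback (most recent call last):
  File "st.py", line 4, in <module>
    print(round(s['clock'],2),'yawCW',round(-np.degrees(np.arctan2(x[1],x[0])),1),'pos',(s['tool_pos']*1000).round(1),'F',s['contact_force'].round(1),'M',s['moment'].round(3),'q7',s['q'][6].round(2),'tau7',s['joint_torque'][6].round(3),'ff',s['finger_force'].round(0),'op',round(s['opening'],3))
                                             
[... 3703 characters left out ...]
bute 'round'
Traceback (most recent call last):
  File "st.py", line 4, in <module>
    print(round(s['clock'],2),'yawCW',round(-np.degrees(np.arctan2(x[1],x[0])),1),'pos',(s['tool_pos']*1000).round(1),'F',s['contact_force'].round(1),'M',s['moment'].round(3),'q7',s['q'][6].round(2),'tau7',s['joint_torque'][6].round(3),'ff',s['finger_force'].round(0),'op',round(s['opening'],3))
                                                                                                                                                                                                                                                 ^^^^^^^^^^^^^^^^^^^^^^^
AttributeError: 'float' object has no attribute 'round'
```

A logging slip, but harmless: 17.5° has been turned, still below the earliest contact at 20.6°.

```bash
sed -i "s/s\['finger_force'\].round(0)/round(float(s['finger_force']))/" st.py
python3 st.py
python3 -m creep '[{"grip":-1,"tx":0,"ty":0,"tz":0.03,"spin":3.5}]' >/dev/null; python3 st.py
python3 -m creep '[{"grip":-1,"tx":0,"ty":0,"tz":0.03,"spin":3.5}]' >/dev/null; python3 st.py
python3 -m creep '[{"grip":-1,"tx":0,"ty":0,"tz":0,"spin":0},{"grip":-1,"tx":0,"ty":0,"tz":0,"spin":0}]' >/dev/null; python3 st.py
```

```text
4.47 yawCW 17.3 pos [571.7  70.8 109.6] F [-5.   3.2  0.8] M [0.008 1.425 0.285] q7 -1.7 tau7 -0.299 ff 45 op 0.222
4.55 yawCW 20.8 pos [571.6  70.6 109.4] F [-5.3  2.1  2. ] M [-0.176  1.547  0.456] q7 -1.74 tau7 0.44 ff 45 op 0.218
4.63 yawCW 24.5 pos [571.3  70.4 109. ] F [-6.3  2.8  3.5] M [-0.345  1.755  0.445] q7 -1.78 tau7 0.119 ff 45 op 0.226
4.8 yawCW 24.3 pos [571.2  70.4 109. ] F [-5.8  2.2  2.7] M [-0.258  1.697  0.345] q7 -1.78 tau7 -0.338 ff 45 op 0.221
```

```bash
cat >> st.py <<'E'
F,M=s['contact_force'],s['moment']; t=.24
print('   T',round(np.sin(t)*(M[0]-.187*F[1])+np.cos(t)*M[2],3),'Mgrip',(M-np.cross([0,0,-.187],F)).round(2))
E
python3 -m creep '[{"grip":-1,"tx":0,"ty":0,"tz":0.03,"spin":3.5}]' >/dev/null; python3 st.py
python3 -m creep '[{"grip":-1,"tx":0,"ty":0,"tz":0.03,"spin":3.5}]' >/dev/null; python3 st.py
python3 -m creep '[{"grip":-1,"tx":0,"ty":0,"tz":0.03,"spin":3.5}]' >/dev/null; python3 st.py
python3 -m creep '[{"grip":-1,"tx":0,"ty":0,"tz":0,"spin":0},{"grip":-1,"tx":0,"ty":0,"tz":0,"spin":0}]' >/dev/null; python3 st.py
python3 -m creep '[{"grip":-1,"tx":0,"ty":0,"tz":0.03,"spin":3.5}]' >/dev/null; python3 st.py
python3 -m creep '[{"grip":-1,"tx":0,"ty":0,"tz":0.03,"spin":3.5}]' >/dev/null; python3 st.py
python3 -m creep '[{"grip":-1,"tx":0,"ty":0,"tz":0,"spin":0},{"grip":-1,"tx":0,"ty":0,"tz":0,"spin":0}]' >/dev/null; python3 st.py
```

```text
4.88 yawCW 27.8 pos [571.   70.2 108.8] F [-6.8  1.5  3.2] M [-0.397  1.845  0.442] q7 -1.82 tau7 0.427 ff 45 op 0.224
   T 0.267 Mgrip [-0.68  0.58  0.44]
4.97 yawCW 31.5 pos [570.9  70.1 108.6] F [-7.   1.1  4. ] M [-0.502  1.972  0.413] q7 -1.86 tau7 0.117 ff 45 op 0.225
   T 0.232 Mgrip [-0.71  0.67  0.41]
5.05 yawCW 35.0 pos [570.8  69.9 108.3] F [-7.8  0.9  6.1] M [-0.617  2.089  0.42 ] q7 -1.9 tau7 0.083 ff 45 op 0.222
   T 0.221 Mgrip [-0.79  0.64  0.42]
5.22 yawCW 34.9 pos [570.8  69.8 108.4] F [-6.1  1.4  5.5] M [-0.407  2.058  0.251] q7 -1.9 tau7 -0.334 ff 45 op 0.222
   T 0.086 Mgrip [-0.66  0.92  0.25]
5.3 yawCW 38.4 pos [570.7  69.8 108.1] F [-8.5 -0.5  6.6] M [-0.665  2.145  0.432] q7 -1.94 tau7 0.45 ff 45 op 0.226
   T 0.285 Mgrip [-0.57  0.56  0.43]
5.38 yawCW 42.0 pos [570.5  69.5 107.9] F [-7.4 -0.1  8. ] M [-0.727  2.325  0.382] q7 -1.98 tau7 0.143 ff 45 op 0.222
   T 0.202 Mgrip [-0.71  0.93  0.38]
5.55 yawCW 41.9 pos [570.6  69.4 107.9] F [-7.9  0.6  7.6] M [-0.518  2.252  0.325] q7 -1.98 tau7 -0.338 ff 45 op 0.224
   T 0.166 Mgrip [-0.63  0.77  0.33]
```

```bash
python3 -m creep '[{"grip":0,"tx":0,"ty":0,"tz":0,"spin":0},{"grip":0,"tx":0,"ty":0,"tz":0,"spin":0},{"grip":0,"tx":0,"ty":0,"tz":0,"spin":0},{"grip":0,"tx":0,"ty":0,"tz":-2,"spin":0},{"grip":0,"tx":0,"ty":0,"tz":-3,"spin":0},{"grip":0,"tx":0,"ty":0,"tz":-3,"spin":-7},{"grip":0,"tx":0,"ty":0,"tz":0,"spin":-7},{"grip":0,"tx":0,"ty":0,"tz":0,"spin":-7}]' | tail -3
python3 -m creep '[{"grip":0,"tx":0,"ty":0,"tz":0,"spin":-7},{"grip":0,"tx":0,"ty":0,"tz":0,"spin":-7},{"grip":0,"tx":0,"ty":0,"tz":0,"spin":-7},{"grip":0,"tx":0,"ty":0,"tz":0,"spin":-7},{"grip":0,"tx":0,"ty":0,"tz":0,"spin":-7},{"grip":0,"tx":0,"ty":0,"tz":0,"spin":-7},{"grip":0,"tx":0,"ty":0,"tz":0,"spin":-7},{"grip":0,"tx":0,"ty":0,"tz":0,"spin":-7}]' >/dev/null
python3 -m creep '[{"grip":0,"tx":0,"ty":0,"tz":0,"spin":-7},{"grip":0,"tx":0,"ty":0,"tz":0,"spin":-6},{"grip":0,"tx":0,"ty":0,"tz":0,"spin":0},{"grip":0,"tx":0,"ty":0,"tz":0,"spin":0}]' >/dev/null
python3 st.py
python3 - <<'E'
from h import *
p,d,c=snap('wrist','w3'); W=cloud(d,c); np.save('pics/W_w3',W)
E
```

```text
contact_force: [0.2, 0.8, 0.3]
opening: 0.499
finger_force: 0.0
7.22 yawCW -47.8 pos [575.   69.7 188.2] F [-0.   0.1 -0.7] M [0.033 0.075 0.038] q7 -0.92 tau7 0.145 ff 0 op 0.503
   T 0.042 Mgrip [0.02 0.07 0.04]
```

View pics/w3.png

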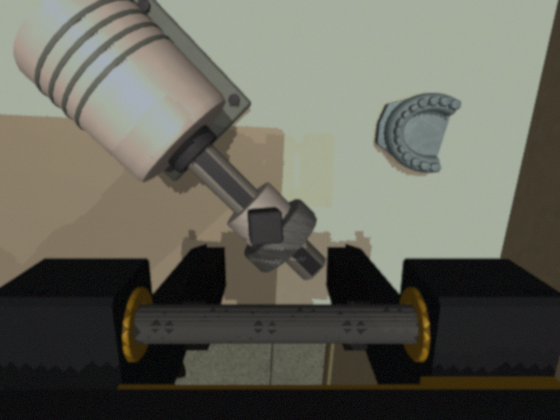

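The head stands at (265,225), nearly square to the fingers. The collar is behind it with the flat running up to it. I'll fit its lean and yaw.

Run:
```python
from h import *
from scipy.optimize import least_squares
W=np.load('pics/W_w3.npy'); v,u=np.indices(W.shape[:2])
m=(u>240)&(u<290)&(v>195)&(v<255)&(W[...,2]>.109)&(W[...,2]<.15)
H=W[m]; print(len(H),H.min(0).round(4),H.max(0).round(4))
p=np.array([.5593,.0702,.0752])
def f(q):
    l,yw,y0,rad=q
    z=np.array([-np.sin(l),0,np.cos(l)]); x=np.array([np.cos(l),0,np.sin(l)])
    Q=H-np.array([p[0],y0,p[2]]); a,bb,h=Q@x,Q[:,1],Q@z-(rad-.01)
    A=np.cos(yw)*a+np.sin(yw)*bb; B=-np.sin(yw)*a+np.cos(yw)*bb
    return np.maximum.reduce([abs(A),abs(B),abs(h)])-.01
best=min((least_squares(f,[l,yw,.07,.056],loss='soft_l1',f_scale=.0005) for l in(-.1,-.25,-.35) for yw in(-.9,-.75,-.6)),key=lambda s:s.cost)
print(best.x.round(3),'CW deg',-np.degrees(best.x[1]),np.median(abs(best.fun)))
# top-face plane
T=H[H[:,2]>np.percentile(H[:,2],40)]
c=np.linalg.lstsq(np.c_[T[:,:2],np.ones(len(T))],T[:,2],rcond=None)[0]; print('plane slopes',c[:2].round(3),T.mean(0).round(4))
```

```text
1238 [0.5555 0.0581 0.1114] [0.5823 0.0839 0.1341]
[-0.184 -0.688  0.071  0.057] CW deg 39.39528639212253 0.00035509540095942944
plane slopes [-0.12  -0.008] [0.5672 0.0711 0.1313]
```

```bash
python3 -m creep '[{"grip":0,"tx":0.23,"ty":0.06,"tz":3,"spin":-3},{"grip":0,"tx":0,"ty":0,"tz":3,"spin":0},{"grip":0,"tx":0,"ty":0,"tz":1.5,"spin":0},{"grip":0,"tx":0,"ty":0,"tz":0.6,"spin":0},{"grip":0,"tx":0,"ty":0,"tz":0,"spin":0},{"grip":0,"tx":0,"ty":0,"tz":0,"spin":0}]' >/dev/null;python3 st.py
python3 -m creep '[{"grip":-1,"tx":0,"ty":0,"tz":0,"spin":0},{"grip":-1,"tx":0,"ty":0,"tz":0,"spin":0},{"grip":-1,"tx":0,"ty":0,"tz":0,"spin":0},{"grip":-1,"tx":0,"ty":0,"tz":0,"spin":0},{"grip":-1,"tx":0,"ty":0,"tz":0,"spin":0},{"grip":-1,"tx":0,"ty":0,"tz":0,"spin":0}]' 45 >/dev/null;python3 st.py
```

```text
7.77 yawCW -50.9 pos [576.8  71.4 107.5] F [-0.7 -0.8  0.7] M [0.031 0.037 0.008] q7 -0.89 tau7 -0.008 ff 0 op 0.499
   T 0.052 Mgrip [ 0.19 -0.09  0.01]
8.27 yawCW -51.1 pos [574.5  75.7 107.8] F [-3.6  6.7  2.5] M [ 1.709  1.035 -0.149] q7 -0.89 tau7 0.165 ff 44 op 0.239
   T -0.039 Mgrip [ 0.45  0.35 -0.15]
```

```bash
python3 -m creep '[{"grip":-1,"tx":0,"ty":0,"tz":0.03,"spin":3.5},{"grip":-1,"tx":0,"ty":0,"tz":0.03,"spin":3.5}]' >/dev/null; python3 st.py
python3 -m creep '[{"grip":-1,"tx":0,"ty":0,"tz":0.03,"spin":3.5}]' >/dev/null; python3 st.py
python3 -m creep '[{"grip":-1,"tx":0,"ty":0,"tz":0.03,"spin":3.5}]' >/dev/null; python3 st.py
python3 -m creep '[{"grip":-1,"tx":0,"ty":0,"tz":0,"spin":0},{"grip":-1,"tx":0,"ty":0,"tz":0,"spin":0}]' >/dev/null; python3 st.py
python3 -m creep '[{"grip":-1,"tx":0,"ty":0,"tz":0.03,"spin":3.5}]' >/dev/null; python3 st.py
python3 -m creep '[{"grip":-1,"tx":0,"ty":0,"tz":0.03,"spin":3.5}]' >/dev/null; python3 st.py
python3 -m creep '[{"grip":-1,"tx":0,"ty":0,"tz":0,"spin":0},{"grip":-1,"tx":0,"ty":0,"tz":0,"spin":0}]' >/dev/null; python3 st.py
```

```text
8.43 yawCW -44.1 pos [574.8  75.5 107.4] F [-3.1  6.7  1.7] M [1.287 1.032 0.241] q7 -0.97 tau7 0.29 ff 43 op 0.23
   T 0.243 Mgrip [0.04 0.45 0.24]
8.52 yawCW -40.6 pos [574.9  75.2 107. ] F [-2.9  5.3  1. ] M [1.195 0.94  0.335] q7 -1.01 tau7 0.229 ff 43 op 0.233
   T 0.375 Mgrip [0.2  0.41 0.34]
8.6 yawCW -37.0 pos [575.   75.  106.7] F [-2.6  4.9 -0.3] M [1.01  0.967 0.258] q7 -1.05 tau7 0.204 ff 43 op 0.23
   T 0.275 Mgrip [0.1  0.48 0.26]
8.77 yawCW -37.2 pos [575.   74.9 106.6] F [-2.5  5.5  1.3] M [1.112 0.873 0.195] q7 -1.04 tau7 -0.226 ff 43 op 0.234
   T 0.208 Mgrip [0.08 0.41 0.19]
8.85 yawCW -33.7 pos [575.   74.7 106.3] F [-2.1  5.3  0.3] M [0.904 0.807 0.262] q7 -1.08 tau7 0.55 ff 43 op 0.236
   T 0.236 Mgrip [-0.08  0.41  0.26]
8.93 yawCW -30.0 pos [574.9  74.4 105.9] F [-2.6  4.9 -0.6] M [0.838 0.953 0.329] q7 -1.12 tau7 0.234 ff 43 op 0.23
   T 0.302 Mgrip [-0.07  0.46  0.33]
9.1 yawCW -30.2 pos [574.8  74.4 105.8] F [-2.8  5.2  1.3] M [0.939 0.879 0.166] q7 -1.12 tau7 -0.233 ff 43 op 0.229
   T 0.154 Mgrip [-0.03  0.36  0.17]
```

```bash
python3 -m creep '[{"grip":-1,"tx":0,"ty":0,"tz":0.03,"spin":3.5}]' >/dev/null; python3 st.py
python3 -m creep '[{"grip":-1,"tx":0,"ty":0,"tz":0.03,"spin":3.5}]' >/dev/null; python3 st.py
python3 -m creep '[{"grip":-1,"tx":0,"ty":0,"tz":0,"spin":0},{"grip":-1,"tx":0,"ty":0,"tz":0,"spin":0}]' >/dev/null; python3 st.py
python3 -m creep '[{"grip":-1,"tx":0,"ty":0,"tz":0.03,"spin":3.5}]' >/dev/null; python3 st.py
python3 -m creep '[{"grip":-1,"tx":0,"ty":0,"tz":0.03,"spin":3.5}]' >/dev/null; python3 st.py
python3 -m creep '[{"grip":-1,"tx":0,"ty":0,"tz":0,"spin":0},{"grip":-1,"tx":0,"ty":0,"tz":0,"spin":0}]' >/dev/null; python3 st.py
```

```text
9.18 yawCW -26.7 pos [574.8  74.1 105.5] F [-3.1  4.5 -0.4] M [0.836 0.991 0.287] q7 -1.16 tau7 0.539 ff 44 op 0.226
   T 0.278 Mgrip [-0.    0.42  0.29]
9.27 yawCW -23.1 pos [575.   73.9 105.3] F [-2.9  4.2  2.4] M [0.655 0.997 0.34 ] q7 -1.2 tau7 0.236 ff 44 op 0.224
   T 0.297 Mgrip [-0.14  0.45  0.34]
9.43 yawCW -23.2 pos [574.9  73.9 105.3] F [-4.3  4.4  2.5] M [0.921 1.043 0.189] q7 -1.2 tau7 -0.237 ff 44 op 0.225
   T 0.208 Mgrip [0.1  0.24 0.19]
9.52 yawCW -19.7 pos [575.   73.6 105. ] F [-4.   3.9  2.6] M [0.623 0.991 0.338] q7 -1.24 tau7 0.501 ff 44 op 0.231
   T 0.302 Mgrip [-0.11  0.25  0.34]
9.6 yawCW -16.1 pos [575.1  73.4 104.8] F [-3.   3.8  3.6] M [0.632 1.043 0.386] q7 -1.28 tau7 0.163 ff 44 op 0.224
   T 0.355 Mgrip [-0.08  0.48  0.39]
9.77 yawCW -16.3 pos [575.1  73.4 104.8] F [-3.8  4.4  4.3] M [0.821 1.1   0.243] q7 -1.28 tau7 -0.29 ff 44 op 0.222
   T 0.238 Mgrip [0.01 0.39 0.24]
```

```bash
python3 -m creep '[{"grip":-1,"tx":0,"ty":0,"tz":0.03,"spin":3.5}]' >/dev/null; python3 st.py
python3 -m creep '[{"grip":-1,"tx":0,"ty":0,"tz":0.03,"spin":3.5}]' >/dev/null; python3 st.py
python3 -m creep '[{"grip":-1,"tx":0,"ty":0,"tz":0,"spin":0},{"grip":-1,"tx":0,"ty":0,"tz":0,"spin":0}]' >/dev/null; python3 st.py
python3 -m creep '[{"grip":-1,"tx":0,"ty":0,"tz":0,"spin":0},{"grip":-1,"tx":0,"ty":0,"tz":0,"spin":0}]' >/dev/null; python3 st.py
```

```text
9.85 yawCW -12.8 pos [575.2  73.1 104.6] F [-3.7  3.8  3.3] M [0.699 1.201 0.387] q7 -1.32 tau7 0.432 ff 44 op 0.22
   T 0.373 Mgrip [-0.01  0.51  0.39]
9.93 yawCW -9.1 pos [575.3  72.8 104.4] F [-4.3  2.8  7.1] M [0.371 1.166 0.419] q7 -1.36 tau7 0.088 ff 44 op 0.223
   T 0.372 Mgrip [-0.15  0.37  0.42]
10.1 yawCW -9.3 pos [575.3  72.8 104.4] F [-4.5  3.   5.8] M [0.608 1.144 0.351] q7 -1.35 tau7 -0.353 ff 44 op 0.223
   T 0.352 Mgrip [0.05 0.31 0.35]
10.27 yawCW -9.3 pos [575.3  72.8 104.4] F [-4.4  3.5  5.3] M [0.601 1.141 0.33 ] q7 -1.35 tau7 -0.312 ff 44 op 0.224
   T 0.306 Mgrip [-0.06  0.32  0.33]
```

```bash
python3 -m creep '[{"grip":-1,"tx":0,"ty":0,"tz":0.03,"spin":3.5}]' >/dev/null; python3 st.py
python3 -m creep '[{"grip":-1,"tx":0,"ty":0,"tz":0.03,"spin":3.5}]' >/dev/null; python3 st.py
python3 -m creep '[{"grip":-1,"tx":0,"ty":0,"tz":0,"spin":0},{"grip":-1,"tx":0,"ty":0,"tz":0,"spin":0}]' >/dev/null; python3 st.py
python3 -m creep '[{"grip":-1,"tx":0,"ty":0,"tz":0.02,"spin":2}]' >/dev/null; python3 st.py
python3 -m creep '[{"grip":-1,"tx":0,"ty":0,"tz":0,"spin":0},{"grip":-1,"tx":0,"ty":0,"tz":0,"spin":0}]' >/dev/null; python3 st.py
```

```text
10.35 yawCW -5.8 pos [575.4  72.5 104.2] F [-3.3  2.3  6. ] M [0.378 1.224 0.524] q7 -1.39 tau7 0.316 ff 45 op 0.226
   T 0.495 Mgrip [-0.06  0.61  0.52]
10.43 yawCW -2.1 pos [575.5  72.2 104.1] F [-4.8  1.6  9.1] M [0.003 1.29  0.57 ] q7 -1.43 tau7 -0.027 ff 47 op 0.221
   T 0.486 Mgrip [-0.29  0.39  0.57]
10.6 yawCW -2.3 pos [575.5  72.2 104.1] F [-4.1  1.9  8.4] M [0.242 1.136 0.451] q7 -1.43 tau7 -0.477 ff 46 op 0.223
   T 0.413 Mgrip [-0.1   0.37  0.45]
10.68 yawCW -0.3 pos [575.6  72.  104. ] F [-3.9  1.7 10.4] M [-0.062  1.191  0.709] q7 -1.45 tau7 -0.199 ff 48 op 0.226
   T 0.598 Mgrip [-0.38  0.46  0.71]
10.85 yawCW -0.3 pos [575.6  72.  104. ] F [-4.1  2.4  9.3] M [0.11  1.242 0.544] q7 -1.45 tau7 -0.617 ff 48 op 0.229
   T 0.449 Mgrip [-0.33  0.47  0.54]
```

Contact came at about -23°, so 23° past it gives roughly 38 N. The extra torque in the last rows looks like a fingertip touching the buff. I'll stop here, release and check the lean.

```bash
python3 -m creep '[{"grip":0,"tx":0,"ty":0,"tz":0,"spin":0},{"grip":0,"tx":0,"ty":0,"tz":0,"spin":0},{"grip":0,"tx":0,"ty":0,"tz":0,"spin":0},{"grip":0,"tx":0,"ty":0,"tz":-2,"spin":0},{"grip":0,"tx":0,"ty":0,"tz":-3,"spin":0},{"grip":0,"tx":0,"ty":0,"tz":-3,"spin":0},{"grip":0,"tx":-2,"ty":0,"tz":-1,"spin":0},{"grip":0,"tx":0,"ty":0,"tz":0,"spin":0}]' | tail -3
python3 -m creep '[{"grip":0,"tx":0,"ty":0,"tz":0,"spin":0},{"grip":0,"tx":0,"ty":0,"tz":0,"spin":0}]' >/dev/null; python3 st.py
python3 - <<'E'
from h import *
from scipy.optimize import least_squares
p,d,c=snap('wrist','w4'); W=cloud(d,c); np.save('pics/W_w4',W)
m=(W[...,2]>.109)&(W[...,2]<.15)&(abs(W[...,0]-.57)<.025)&(abs(W[...,1]-.07)<.022)
H=W[m]; print(len(H),H.min(0).round(4),H.max(0).round(4))
p=np.array([.5593,.0702,.0752])
def f(q):
    l,yw,y0,rad=q
    z=np.array([-np.sin(l),0,np.cos(l)]); x=np.array([np.cos(l),0,np.sin(l)])
    Q=H-np.array([p[0],y0,p[2]]); a,bb,h=Q@x,Q[:,1],Q@z-(rad-.01)
    A=np.cos(yw)*a+np.sin(yw)*bb; B=-np.sin(yw)*a+np.cos(yw)*bb
    return np.maximum.reduce([abs(A),abs(B),abs(h)])-.01
best=min((least_squares(f,[l,yw,.07,.053],loss='soft_l1',f_scale=.0005) for l in(-.1,-.25,-.35) for yw in(-.2,0,.2)),key=lambda s:s.cost)
print(best.x.round(3),'CW deg',-np.degrees(best.x[1]),np.median(abs(best.fun)))
E
```

```text
contact_force: [-1.8, -0.5, -0.5]
opening: 0.502
finger_force: 0.0
11.68 yawCW -0.0 pos [556.3  71.  191.9] F [ 0.4 -1.   0.5] M [ 0.116  0.1   -0.02 ] q7 -1.49 tau7 0.002 ff 0 op 0.496
   T 0.054 Mgrip [ 0.31  0.17 -0.02]
1079 [0.5614 0.0606 0.1202] [0.5819 0.0812 0.1302]
[-0.242  0.107  0.071  0.053] CW deg -6.115013137709726 0.00042443117251322014
```

View pics/w4.png

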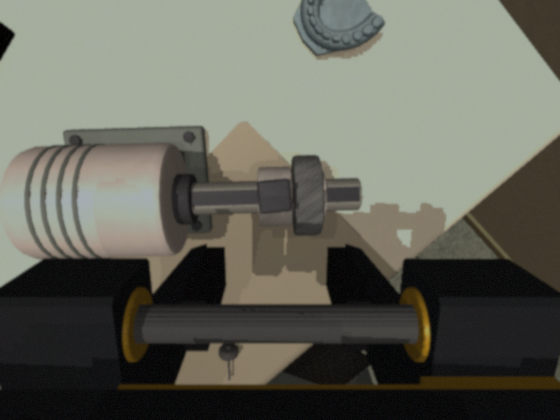

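The lean is 0.24 rad, which is right for the flat. The head lagged the fingers by 6°, so the force may be near the low end at about 33 N. I'll regrip centred and higher, clear of the buff, and check the torque with a few more degrees.

```bash
python3 -m creep '[{"grip":0,"tx":1.57,"ty":0,"tz":2,"spin":0},{"grip":0,"tx":0,"ty":0,"tz":3,"spin":-6},{"grip":0,"tx":0,"ty":0,"tz":2,"spin":0},{"grip":0,"tx":0,"ty":0,"tz":1.1,"spin":0},{"grip":0,"tx":0,"ty":0,"tz":0.5,"spin":0},{"grip":0,"tx":0,"ty":0,"tz":0,"spin":0},{"grip":0,"tx":0,"ty":0,"tz":0,"spin":0}]' >/dev/null;python3 st.py
python3 -m creep '[{"grip":-1,"tx":0,"ty":0,"tz":0,"spin":0},{"grip":-1,"tx":0,"ty":0,"tz":0,"spin":0},{"grip":-1,"tx":0,"ty":0,"tz":0,"spin":0},{"grip":-1,"tx":0,"ty":0,"tz":0,"spin":0},{"grip":-1,"tx":0,"ty":0,"tz":0,"spin":0},{"grip":-1,"tx":0,"ty":0,"tz":0,"spin":0},{"grip":-1,"tx":0,"ty":0,"tz":0,"spin":0}]' 58 >/dev/null;python3 st.py
python3 -m creep '[{"grip":-1,"tx":0,"ty":0,"tz":0,"spin":1}]' >/dev/null; python3 st.py
python3 -m creep '[{"grip":-1,"tx":0,"ty":0,"tz":0,"spin":1}]' >/dev/null; python3 st.py
python3 -m creep '[{"grip":-1,"tx":0,"ty":0,"tz":0,"spin":1}]' >/dev/null; python3 st.py
```

```text
12.32 yawCW -6.0 pos [572.4  71.1 106.6] F [0.8 0.2 0.1] M [0.02  0.089 0.026] q7 -1.39 tau7 -0.0 ff 0 op 0.5
   T 0.021 Mgrip [-0.02  0.23  0.03]
12.9 yawCW -6.0 pos [572.1  72.1 107. ] F [0.2 3.2 3.3] M [ 0.672  0.231 -0.1  ] q7 -1.39 tau7 0.092 ff 58 op 0.22
   T -0.081 Mgrip [ 0.06  0.28 -0.1 ]
12.98 yawCW -5.0 pos [572.2  72.  107. ] F [-0.6  1.8  4.4] M [0.737 0.234 0.189] q7 -1.4 tau7 0.028 ff 58 op 0.223
   T 0.279 Mgrip [0.4  0.12 0.19]
13.07 yawCW -4.0 pos [572.1  72.  106.9] F [0.7 2.7 5.1] M [0.686 0.259 0.504] q7 -1.41 tau7 -0.342 ff 58 op 0.218
   T 0.531 Mgrip [0.18 0.39 0.5 ]
13.15 yawCW -3.0 pos [572.1  71.9 106.9] F [-0.3  2.4  4. ] M [0.583 0.297 0.51 ] q7 -1.42 tau7 -0.355 ff 58 op 0.223
   T 0.529 Mgrip [0.14 0.25 0.51]
```

A clean plateau: the torque is about 0.23 N m above free turning (roughly 45 N), within the window and consistent with the turn angle. I'll release, withdraw and check.

```bash
python3 -m creep '[{"grip":0,"tx":0,"ty":0,"tz":0,"spin":0},{"grip":0,"tx":0,"ty":0,"tz":0,"spin":0},{"grip":0,"tx":0,"ty":0,"tz":0,"spin":0},{"grip":0,"tx":0,"ty":0,"tz":-2,"spin":0},{"grip":0,"tx":0,"ty":0,"tz":-3,"spin":0},{"grip":0,"tx":0,"ty":0,"tz":-3,"spin":0},{"grip":0,"tx":-2,"ty":0,"tz":-1,"spin":0},{"grip":0,"tx":0,"ty":0,"tz":0,"spin":0}]' | tail -3
python3 -m creep '[{"grip":0,"tx":0,"ty":0,"tz":0,"spin":0},{"grip":0,"tx":0,"ty":0,"tz":0,"spin":0},{"grip":0,"tx":0,"ty":0,"tz":0,"spin":0}]' >/dev/null; python3 st.py
python3 - <<'E'
from h import *
from scipy.optimize import least_squares
p,d,c=snap('wrist','w5'); W=cloud(d,c)
H=W[(W[...,2]>.109)&(W[...,2]<.15)&(abs(W[...,0]-.57)<.025)&(abs(W[...,1]-.07)<.022)]
p=np.array([.5593,.0702,.0752])
def f(q):
    l,yw,y0,rad=q
    z=np.array([-np.sin(l),0,np.cos(l)]); x=np.array([np.cos(l),0,np.sin(l)])
    Q=H-np.array([p[0],y0,p[2]]); a,bb,h=Q@x,Q[:,1],Q@z-(rad-.01)
    A=np.cos(yw)*a+np.sin(yw)*bb; B=-np.sin(yw)*a+np.cos(yw)*bb
    return np.maximum.reduce([abs(A),abs(B),abs(h)])-.01
best=min((least_squares(f,[l,yw,.07,.053],loss='soft_l1',f_scale=.0005) for l in(-.1,-.25,-.35) for yw in(-.2,0,.2)),key=lambda s:s.cost)
print(best.x.round(3),'CW deg',-np.degrees(best.x[1]))
E
```

```text
contact_force: [-0.4, -0.4, -0.4]
opening: 0.5
finger_force: 0.0
14.07 yawCW -3.0 pos [552.   70.1 195.4] F [-0.4 -0.9  0. ] M [0.096 0.109 0.007] q7 -1.45 tau7 -0.0 ff 0 op 0.501
   T 0.069 Mgrip [0.26 0.04 0.01]
[-0.262  0.08   0.071  0.053] CW deg -4.564315226962409
```

Lean is 0.26 rad, head turned a further 1.5°, and the gripper is clear. Handing in.

```bash
python3 -c "
from plant import workorder; print(workorder.finish_job())"
```

```text
the job is handed in; nothing more can be done
None
```

I handed the job in with the set screw over the flat (lean 0.26 rad, flat about 0.25) and tightened to roughly 40–48 N by torque and about 36 N by turn angle (window 28–55 N). The gripper is clear and nothing else was touched except perhaps the buff, which a fingertip may have brushed; no verdict came back.

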